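# Slide a watch movement holder round the stands into the bench press and clamp it

### The job

Slide the round movement holder along the bench, without lifting or tipping it, through the gap between the screwdriver stand and the oil-pot block and on past the stack of tins, under the head of the bench press until it is fully home against both walls of the V stop. Then turn the press's wing nut by hand clockwise as far as it goes, so that the clamp finger lies across the holder's rim. Neither holder nor robot may touch the stand, the block or the tins on the way, and leave the other things on the bench where they are.

Things in the scene. Friction and masses are not known exactly. Their poses are not given: they have to be found in the camera images.
- holder: the movement holder: a flat plain aluminium disc, 84 mm diameter, 24 mm tall, with a small steel-and-brass watch movement on its top (r 19, standing 5 mm proud). Loose, about 0.35 kg, slides on the bench. Too wide to grip. Origin: centre of its underside, on the bench top (height 0); z up, its yaw means nothing.
- press: the grey bench press, fixed. Origin: on the bench top, exactly where the holder's centre is when home; +x into the press, its open mouth to -x (roughly towards the robot), z up. Two steel walls 22 mm tall behind the origin form a 90-degree V open to -x, each face 42 mm from the origin, that stops and centres the holder. The bench inside the mouth is bare.
- head (a point): middle of the lower front edge of the press head that overhangs the home place, at x -48, z 70 mm in the press frame. The head: x -48..127, y -35..35, z 70..115; a ram of 11 mm radius hangs on the press's z axis to z 44. No room for an upright gripper over the last stretch: lean the tool back 35 to 45 degrees to follow the holder home.
- column (a point): foot of the press column on the bench top, at x 100, y 0 in the press frame. Column x 72..128, y -35..35, to z 115 mm; base slab 20 mm tall at x 62..148, y -75..125; bar 12 mm tall at x -38..148, y 89..121, carrying the clamp; hand lever with a ball at x 83..128, y -57..45, up to z 187 mm. All fixed.
- clamp (a joint): angle of the clamp about an upright axis at x -20, y 105 mm in the press frame. At 0 its finger (75 mm long from the axis, 14 wide, z 27..35) points along the press's +x; the value grows clockwise seen from above; at 1.571 (end stop) it points along the press's -y, over the rim of a holder that is home, without pressing. Stays where left (friction 0.08 N m).
- wing (a point): middle of the clamp's wing nut grip: an upright steel plate on the clamp's axis, 48 mm long in the direction of the clamp finger, 10 mm thick, from z 55 to 85 mm (this point at z 70). The frame turns with the clamp: x along plate and clamp finger, z up. Turned by pinching the plate's two faces from above.
- driver_stand: screwdriver stand, fixed: black disc 74 mm diameter, 35 mm tall, with seven steel screwdrivers standing in it up to 96 mm. Origin: centre of its underside.
- pot_block: oil-pot block, fixed: wooden block 70 x 70 x 28 mm, sides along the world axes, with four small white pots on it up to 48 mm. Origin: centre of its underside. It and the screwdriver stand are one in front of the other, about 220 to 240 mm apart centre to centre, and either may be the nearer.
- tin_stack: stack of three round tins, fixed: 77 mm diameter, 66 mm tall, standing to the right of the press's mouth. Origin: centre of its underside.
- loupe: bystander, loose: black eyeglass loupe, a small cone 34 dia x 26 tall mm. Origin: centre of its underside.
- oil_bottle: bystander, loose: small amber bottle 40 dia x 75 tall mm. Origin: centre of its underside.
- grease_jar: bystander, loose: white jar 48 dia x 40 tall mm. Origin: centre of its underside.
- parts_cup: bystander, loose: white china bowl 52 dia x 30 tall mm. Origin: centre of its underside.
- blower: bystander, loose: black rubber dust blower 60 dia x 85 tall mm. Origin: centre of its underside.
- screwdriver: bystander, loose: screwdriver lying down, 120 long mm. Origin: under its middle, on the bench.
- anvil: bystander, loose: plain steel block 60 x 50 x 30 mm. Origin: centre of its underside.
Not all that is in view belongs to the job. What is shaped like the driver_stand but green or turquoise is not meant.

How it is judged:
By the outcome, as a careful person would: the job done as asked, in the order asked, and still so for the second after the job is handed in, with the robot touching nothing.
It also fails if it takes over 72 s, if anything falls off the work surface, if the arm or the gripper's body presses on something with over 40 N, if the wrist force passes 120 N, or if a joint passes its speed limit or range.

### The arm

A 7-joint arm with a two-finger parallel gripper is mounted at the origin on the work surface. World frame = base frame: x ahead of the robot, y to its left, z up, the work surface at z = 0. Lengths are in mm, angles in rad, forces in N, time in s.
With the tool pointing down it reaches from about 400 to 875 mm from the base axis. Payload 4.4 kg.
Tool frame: the origin (TCP) lies midway between the tips of the shut fingers; the grasp point (between the pads) lies 19 mm behind it; z points along the fingers, y is the direction in which the jaws open and shut (so a half turn about z gives the same grasp; the last joint's range is limited). The gripper opens to 85 mm and grips with 20 to 120 N. Pads are 22 mm wide; open, the fingers measure 114 mm over their backs; the gripper's body (76 mm by 85 mm) begins 54 mm behind the grasp point. The pads swing forward as they close: fully open they stand 13 mm farther back than shut.
Start: joints at [1.15, 0.628, 0.038, 1.517, -0.027, 0.996, -0.02], TCP at [225.84, -609.52, 231.313] pointing down, gripper open.
Joint ranges: [-3.06, 3.06], [-0.37, 2.12], [-1.25, 1.32], [0.18, 2.47], [-1.1, 4.24], [0.23, 1.98], [-2.94, 2.94]. Speed limits (rad/s): [2.57, 2.57, 3.14, 3.14, 3.14, 3.14, 3.14].

### API

Orientations are given as a unit quaternion [x, y, z, w].
In Python, from bench import bot gives the robot as it stands. The module is installed in compiled form; this text tells all that it offers. Calls block until the motion is done:
- bot.reach(position, orientation): joint-space move of the TCP to a pose.
- bot.servo_line(position, max_speed=150, ori=None, f_stop=None): straight line of the TCP; ori=None keeps the orientation; max_speed is the mean speed in mm/s. With f_stop (N) it stops when the force on the tool has changed by that much, and returns True; else False.
- bot.move_j(angles): joint-space move.
- bot.ungrasp() and bot.grasp(effort=None): open the fingers fully, or close them until they stop; effort is the grip in N (None keeps the last).
- bot.wait(seconds).
- bot.solve_ik(position, orientation): joint angles nearest the present ones, or None.
- bot.read_state(): the state.
- bot.get_image(name): name is "scene" or "top"; returns a dict with "color" (480x640x3 uint8, red, green, blue), "fx", "fy", "cx", "cy" (pixels), "world_to_cam" (4x4, takes a point from world to camera coordinates). Camera axes: x right, y up, looking along -z (the intrinsics and any distortion apply to the point x, -y, -z); pixel columns grow to the right and rows downward; lengths in mm; the calibration is good to about 2 mm. A picture is of the moment at which its call begins. There is no depth.
A pose or a line that the arm cannot do raises bot.IKError and nothing moves.
- bot.sign_off(): hands the job in, once; it reports no verdict.
Trained networks look in the newest picture that a camera, given by its name, has taken for a name from the list of things; names that differ only in an ending like _2 or _b are one class to them, and where a whole thing is asked for, a point or a joint stands for the part that bears it (a point fixed in the world has none). Each returns a list of dicts, best first, with "score" (0 to 1); they miss things now and then, are a little off and sometimes report something else, mostly with a low value. They report only what shows in the picture. A call takes as long as a camera call. They do not tell look-alikes from the thing itself.
- bot.search_frame(camera, query): "at" ([column, row] in pixels, amid what is visible of it).
- bot.outline_of(camera, query): "mask" (480x640 bool, what is visible of it) and "at" ([column, row] in pixels, amid what is visible of it).
The state is a dict: "clock": time; "q": joint angles; "dq": joint speeds; "tau": joint torques, N m; "ee_pos": TCP position; "ee_rot": TCP orientation; "contact_force": force on the tool from outside, world axes, zero at the start; "ft_torque": the same for the moment, N m; "gripper_width": finger opening in mm.
Only numpy, scipy, OpenCV 4.12 (cv2) and the standard library are available. Lean on these libraries where they do the work, as an engineer would, in place of code of your own. Each camera call takes 0.05 s, during which the arm holds its last target. There are 200 camera calls.

## Working session

There is one attempt and no reset: what is moved stays moved. The work goes in short steps, each a Python script; the robot and the scene stay as the last script left them, time stands still between calls to the robot, and variables do not carry over. Pictures are saved under pics/ and viewed, about 8 in all and at most 12, crops included, and the job is handed in when it is done.

```bash
mkdir -p pics; ls
python3 - <<'E'
from bench import bot
import cv2,numpy as np
for n in("scene","top"):
    im=bot.get_image(n); cv2.imwrite(f"pics/{n}0.png",im["color"][:,:,::-1])
    print(n,{k:(np.round(v,4).tolist() if hasattr(v,'tolist') else v) for k,v in im.items() if k!="color"})
    for q in "holder press head column clamp wing driver_stand pot_block tin_stack".split():
        print(q,[(np.round(d["at"]).tolist(),round(d["score"],2)) for d in bot.search_frame(n,q)][:4])
print(bot.read_state())
E
```

```text
pics
scene {'fx': 487.95312087475384, 'fy': 487.95312087475384, 'cx': 327.3138481161298, 'cy': 240.36664152569682, 'world_to_cam': [[-0.5972, 0.802, -0.0093, 334.64], [-0.5497, -0.4009, 0.7328, 185.9483], [0.584, 0.4428, 0.6803, -1441.9745], [0.0, 0.0, 0.0, 1.0]]}
holder [([265.0, 213.0], 0.63), ([199.0, 186.0], 0.5)]
press [([381.0, 396.0], 0.82), ([268.0, 331.0], 0.46)]
head [([380.0, 395.0], 0.75)]
column [([379.0, 394.0], 0.88), ([250.0, 310.0], 0.23)]
clamp [([434.0, 375.0], 0.91)]
wing [([435.0, 371.0], 0.69)]
driver_stand [([472.0, 323.0], 0.9), ([309.0, 160.0], 0.84), ([166.0, 197.0], 0.7), ([207.0, 217.0], 0.56)]
pot_block [([332.0, 221.0], 0.87)]
tin_stack [([327.0, 328.0], 0.67), ([247.0, 310.0], 0.4)]
top {'fx': 438.692294168025, 'fy': 438.692294168025, 'cx': 318.6164676779924, 'cy': 246.35176441775738, 'world_to_cam': [[0.0043, -1.0, 0.0058, -42.2806], [0.9948, 0.0049, 0.1021, -487.6992], [-0.1021, 0.0053, 0.9948, -1110.3853], [0.0, 0.0, 0.0, 1.0]]}
holder [([421.0, 266.0], 0.76)]
press [([214.0, 155.0], 0.82), ([392.0, 177.0], 0.51)]
head [([212.0, 155.0], 0.97)]
column
[... 279 characters left out ...]
], 0.63)]
{'clock': 1.0, 'q': array([ 1.15023507,  0.62837135,  0.0385583 ,  1.51742346, -0.02699531,
        0.99630642, -0.0200084 ]), 'dq': array([ 0.00063409,  0.00094504,  0.00260681,  0.00018232, -0.00013867,
        0.00165678, -0.00017747]), 'tau': array([-2.00269751e-03, -5.63286316e+01,  1.22625075e+00, -1.93784988e+01,
        1.13271913e-02,  1.54184880e-03, -5.29373153e-06]), 'ee_pos': array([ 225.78062078, -609.52927343,  231.32555013]), 'ee_rot': array([9.84316191e-01, 1.76413254e-01, 6.71854279e-07, 5.59352896e-06]), 'contact_force': array([-0.78844475, -0.28021506,  0.60506561]), 'ft_torque': array([ 0.01506357, -0.04025657,  0.00864635]), 'gripper_width': 85.61977769662023}
```

View pics/top0.png

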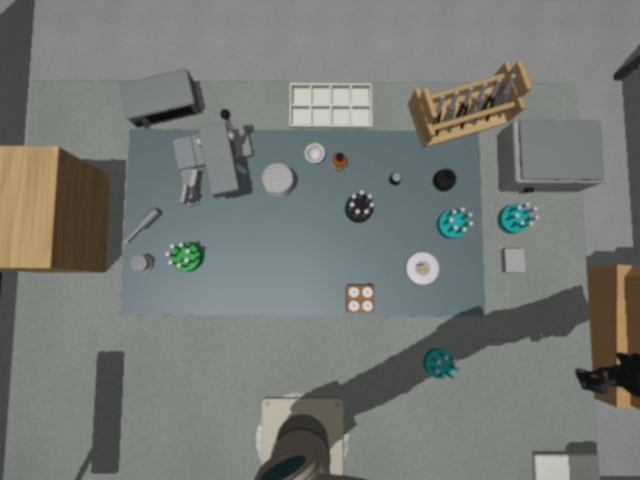

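View pics/scene0.png

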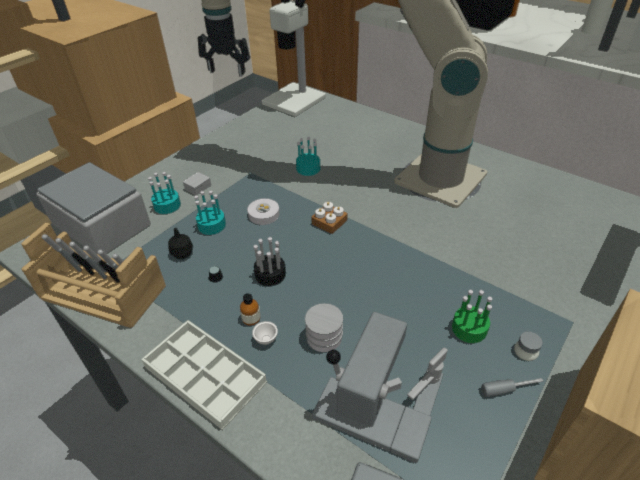

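Top view: the holder is the white/grey disc with the brass centre at (422,268). The look-alikes for it are the parts cup (315,153), the jar (141,263) and the tins (278,180). The driver stand is the black one at (360,207); the turquoise ones at (454,223), (516,218) and (439,363) and the green one at (186,256) are not meant. The pot block is at (360,298), the press at (214,155), and the clamp/wing at (188,190). Next I fit the known shapes to the masks in both cameras.

```bash
cat > h.py <<'E'
import numpy as np, cv2
from scipy.optimize import minimize
def proj(im,P):
    P=np.atleast_2d(P); c=(im["world_to_cam"]@np.c_[P,np.ones(len(P))].T).T
    return np.c_[im["fx"]*c[:,0]/-c[:,2]+im["cx"], im["fy"]*-c[:,1]/-c[:,2]+im["cy"]]
def ground(im,px,z=0):
    R=im["world_to_cam"][:3,:3]; C=-R.T@im["world_to_cam"][:3,3]
    d=R.T@np.array([(px[0]-im["cx"])/im["fx"],-(px[1]-im["cy"])/im["fy"],-1])
    return C+d*(z-C[2])/d[2]
def box(x0,x1,y0,y1,z0,z1): return np.array([[x,y,z] for x in(x0,x1) for y in(y0,y1) for z in(z0,z1)],float)
def cyl(r,z0,z1):
    t=np.linspace(0,2*np.pi,40); return np.array([[r*np.cos(a),r*np.sin(a),z] for a in t for z in(z0,z1)])
def place(P,p):
    c,s=np.cos(p[2]),np.sin(p[2]); return np.c_[P[:,0]*c-P[:,1]*s+p[0],P[:,0]*s+P[:,1]*c+p[1],P[:,2]]
PRESS=[box(-48,127,-35,35,70,115),box(72,128,-35,35,0,115),box(62,148,-75,125,0,20),box(-38,148,89,121,0,12)]
S=4
def sil(im,parts,p):
    m=np.zeros((480*S,640*S),np.uint8)
    for P in parts:
        u=proj(im,place(P,p)); cv2.fillConvexPoly(m,cv2.convexHull(((u+.5)*S-.5).round().astype(np.int32)),1)
    return cv2.resize(m.astype(np.float32),(640,480),interpolation=cv2.INTER_AREA)
def fit(views,parts,p0,yaw=False):
    def cost(v):
        p=np.r_[v[:2],v[2]/100 if yaw else 0]
        return sum(np.abs(sil(im,parts,p)-m).sum()/m.sum() for im,m in views)
    v0=np.r_[p0[:2],p0[2]*100] if yaw else np.array(p0[:2],float)
    sim=np.vstack([v0]+[v0+d for d in np.eye(len(v0))*12])
    r=minimize(cost,v0,method="Nelder-Mead",options=dict(initial_simplex=sim,xatol=.1,fatol=1e-4))
    return np.r_[r.x[:2],r.x[2]/100 if yaw else 0],r.fun/len(views)
E
python3 - <<'E'
from bench import bot
from h import *
im={n:bot.get_image(n) for n in("top","scene")}
at={"holder":((421,266),(265,213)),"driver_stand":((360,207),(270,265)),"pot_block":((360,299),(332,221)),"tin_stack":((279,179),(327,328)),"press":((214,155),(381,396))}
models={"holder":[cyl(42,0,24),cyl(19,24,29)],"driver_stand":[cyl(37,0,35)],"pot_block":[box(-35,35,-35,35,0,28)]+[place(cyl(11,28,48),(a,b,0)) for a in(-16,16) for b in(-16,16)],"tin_stack":[cyl(38.5,0,66)],"press":PRESS}
res={}
for q,a in at.items():
    V=[]
    for n,c in zip(im,a):
        ds=[d for d in bot.outline_of(n,q) if np.hypot(*(np.array(d["at"])-c))<25]
        if ds: V.append((im[n],ds[0]["mask"].astype(np.float32)))
        print(q,n,[ (round(d["score"],2),int(d["mask"].sum())) for d in ds])
    g=ground(im["top"],a[0],30)
    for vv in ([V[:1],V] if len(V)>1 else [V]):
        p,f=fit(vv,models[q],np.r_[g[:2]-(20 if q=="press" else 0),.3],q=="press"); print(q,len(vv),p.round(3),round(f,3))
    res[q]=p
for n in im:
    c=np.ascontiguousarray(cv2.resize(im[n]["color"],None,fx=3,fy=3,interpolation=cv2.INTER_CUBIC)[:,:,::-1])
    for q in res:
        for P in models[q]: cv2.polylines(c,[cv2.convexHull(((proj(im[n],place(P,res[q]))+.5)*3).astype(np.int32))],1,(0,0,255),1)
    x0,y0=(480,300) if n=="top" else (690,500)
    cv2.imwrite(f"pics/fit_{n}.png",c[y0:y0+600 if n=="top" else 1440,x0:x0+800][-0 if n=="top" else 0:][:600] if n=="top" else c[840:1440,800:1600])
import json; json.dump({k:v.tolist() for k,v in res.items()},open("res.json","w"))
E
```

```text
holder top [(0.73, 856)]
holder scene [(0.9, 694)]
holder 1 [ 433.708 -307.77     0.   ] 0.052
holder 2 [ 435.293 -308.784    0.   ] 0.063
driver_stand top [(0.64, 735)]
driver_stand scene [(0.59, 1023)]
driver_stand 1 [ 591.98 -145.07    0.  ] 0.06
driver_stand 2 [ 591.353 -145.983    0.   ] 0.155
pot_block top []
pot_block scene [(0.78, 733)]
pot_block 1 [ 355.171 -146.16     0.   ] 0.129
tin_stack top [(0.64, 805)]
tin_stack scene [(0.74, 1496)]
tin_stack 1 [659.461  66.545   0.   ] 0.096
tin_stack 2 [658.869  66.74    0.   ] 0.094
press top [(0.95, 4410)]
press scene [(0.61, 10359)]
press 1 [6.57940e+02 1.97738e+02 2.21000e-01] 0.103
press 2 [6.58164e+02 1.98013e+02 2.18000e-01] 0.107
```

View pics/fit_top.png

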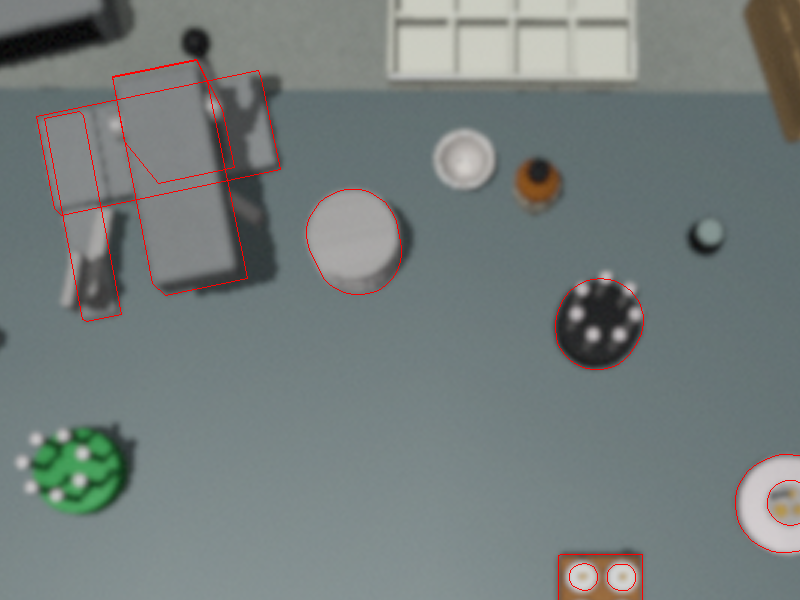

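View pics/fit_scene.png

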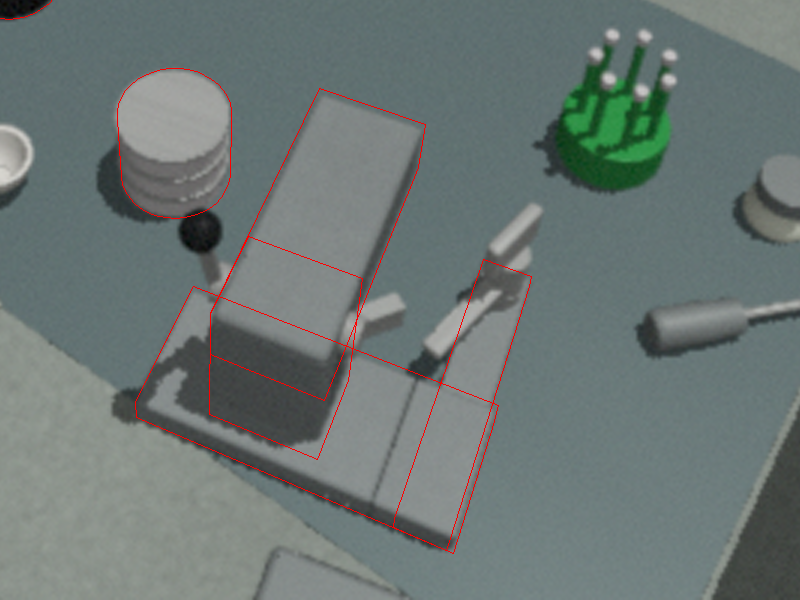

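The fits lie on the edges: stand, block, tins and press all match. Press pose is about (658,198), yaw 0.218. Next I check the holder close up, fit the clamp angle, and check IK along the route.

```bash
cat > nav.py <<'E'
from bench import bot
from h import *
from scipy.spatial.transform import Rotation as Rn
import json
H=np.array([658.2,198.0]); YAW=.218
u=np.array([np.cos(YAW),np.sin(YAW)]); n=np.array([-u[1],u[0]])
pw=lambda x,y,z: np.r_[H+x*u+y*n,z]
wp=lambda p: np.array([(p[:2]-H)@u,(p[:2]-H)@n])
def tool(a,lean=0):
    f=np.array([np.cos(a),np.sin(a),0]);Z=np.array([0,0,1.])
    z=-np.cos(lean)*Z+np.sin(lean)*f; x=np.cos(lean)*f+np.sin(lean)*Z
    return Rn.from_matrix(np.c_[x,np.cross(z,x),z]).as_quat()
def st(m=""):
    s=bot.read_state(); print(m,"t",round(s["clock"],2),"p",s["ee_pos"].round(1),"w",round(s["gripper_width"],1),"F",s["contact_force"].round(1)); return s
E
python3 - <<'E'
from nav import *
im={k:bot.get_image(k) for k in("top","scene")}
c=im["top"]["color"][228:308,340:480,::-1]; cv2.imwrite("pics/holder.png",cv2.resize(c,None,fx=5,fy=5,interpolation=cv2.INTER_CUBIC))
CL=[box(0,75,-7,7,27,35),box(-24,24,-5,5,55,85)]; ax=pw(-20,105,0); print("axis",ax)
V=[]
for k,a in(("top",(188,190)),("scene",(435,372))):
    ds=[d for d in bot.outline_of(k,"clamp") if np.hypot(*(np.array(d["at"])-a))<20]
    if ds: V.append((im[k],ds[0]["mask"].astype(np.float32))); print(k,ds[0]["score"],ds[0]["mask"].sum(),proj(im[k],[ax+[0,0,70]]))
for vv in[[v] for v in V]+[V]:
    t=np.arange(-.2,1.7,.05); e=[sum(np.abs(sil(i,CL,(*ax[:2],YAW-x))-m).sum()/m.sum() for i,m in vv) for x in t]; print("angle",t[np.argmin(e)].round(2),min(e)/len(vv))
print("green",ground(im["top"],(186,256),20))
for q0,nm in((0,"a"),(np.pi,"b")):
    for p,a,l in(((434.5,-308.3,80),YAW,0),((434.5,-308.3,24.5),YAW,0),((472,-146,24.5),YAW,0),(pw(-110,0,24.5),YAW,0),(pw(-170,0,12),YAW,.7),(pw(-44,0,12),YAW,.7),(pw(-20,105,60),YAW,0),(pw(-20,105,60),YAW-.8,0),(pw(-20,105,60),YAW-1.57,0)):
        try: r=bot.solve_ik(p,tool(a+q0,l) if l==0 or q0==0 else Rn.from_matrix(Rn.from_quat(tool(a,l)).as_matrix()@np.diag([-1,-1,1])).as_quat())
        except bot.IKError: r=None
        print(nm,np.round(p,0),round(a,2),l,None if r is None else np.round(r,2))
E
```

```text
axis [615.9642346  296.18930757   0.        ]
top 0.59 280 [[185.10710592 193.15866776]]
scene 0.8 542 [[437.3088678  359.24979647]]
angle 0.35 0.3388393
angle 0.35 0.2982011
angle 0.35 0.3185202
green [461.61032179 303.25056475  20.        ]
a [ 434. -308.   80.] 0.22 0 [ 0.52  0.69  0.06  1.97 -0.08  0.48 -0.71]
a [ 434. -308.   24.] 0.22 0 [ 0.53  0.79  0.05  1.99 -0.11  0.37 -0.68]
a [ 472. -146.   24.] 0.22 0 [ 0.21  0.76  0.04  2.1  -0.11  0.29 -1.  ]
a [551. 174.  24.] 0.22 0 [-0.45  0.83  0.15  1.87 -0.25  0.46 -1.48]
a [492. 161.  12.] 0.22 0.7 None
a [615. 188.  12.] 0.22 0.7 [ 0.17  1.16 -0.88  2.27  2.45  1.11  2.46]
a [616. 296.  60.] 0.22 0 [-0.56  0.88  0.12  1.54 -0.14  0.73 -1.73]
a [616. 296.  60.] -0.58 0 [-0.69  0.91  0.36  1.55 -0.41  0.76 -2.31]
a [616. 296.  60.] -1.35 0 [-0.81  0.96  0.6   1.55 -0.67  0.85 -2.87]
b [ 434. -308.   80.] 0.22 0 [ 0.96  0.76 -0.61  1.96  0.71  0.65  1.67]
b [ 434. -308.   24.] 0.22 0 [ 0.89  0.84 -0.5   1.98  0.79  0.53  1.61]
b [ 472. -146.   24.] 0.22 0 [ 0.52  0.79 -0.41  2.09  0.78  0.42  1.27]
b [551. 174.  24.] 0.22 0 [-0.05  0.87 -0.49  1.86  0.7   0.6   0.8 ]
b [492. 161.  12.] 0.22 0.7 None
b [615. 188.  12.] 0.22 0.7 [ 0.18  1.17 -0.91  2.27  2.44  1.13 -0.66]
b [616. 296.  60.] 0.22 0 [-0.17  0.94 -0.6   1.53  0.64  0.87  0.8 ]
b [616. 296.  60.] -0.58 0 [-0.23  0.92 -0.47  1.53  0.51  0.82  0.09]
b [616. 296.  60.] -1.35 0 [-0.32  0.89 -0.3   1.53  0.34  0.77 -0.54]
```

View pics/holder.png

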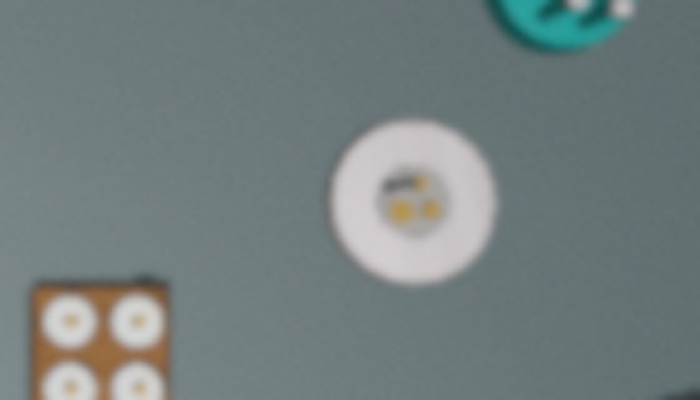

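Run:
```python
from nav import *
def ik(p,q):
    try: return bot.solve_ik(p,q)
    except bot.IKError: return None
for lean in(.62,.7,.78):
  for az in(-.5,-.25,0,.25,.5):
    row=[]
    for jr in(0,np.pi/2,np.pi,-np.pi/2):
      Q=(Rn.from_quat(tool(YAW+az,lean))*Rn.from_euler("z",jr)).as_quat()
      row.append("".join("1" if ik(pw(x,0,12),Q) is not None else "0" for x in(-150,-120,-105,-90,-65,-43)))
    print(lean,az,row)
Q=tool(YAW,.65)
for x in(-120,-105,-90,-65,-43):
  for jr in (0,np.pi):
    r=ik(pw(x,0,12),(Rn.from_quat(Q)*Rn.from_euler("z",jr)).as_quat()); print(x,jr,None if r is None else r.round(2))
```

```text
0.62 -0.5 ['111111', '111111', '111111', '111111']
0.62 -0.25 ['111111', '111111', '111111', '111111']
0.62 0 ['011111', '011111', '011111', '011111']
0.62 0.25 ['011111', '011111', '011111', '011111']
0.62 0.5 ['111111', '111111', '111111', '111111']
0.7 -0.5 ['111111', '111111', '111111', '111111']
0.7 -0.25 ['011111', '011111', '011111', '011111']
0.7 0 ['001111', '001111', '001111', '001111']
0.7 0.25 ['001111', '001111', '001111', '001111']
0.7 0.5 ['011111', '011111', '011111', '011111']
0.78 -0.5 ['111111', '111111', '111111', '111111']
0.78 -0.25 ['011111', '011111', '011111', '011111']
0.78 0 ['000111', '000111', '000111', '000111']
0.78 0.25 ['000111', '000111', '000111', '000111']
0.78 0.5 ['011111', '011111', '011111', '011111']
-120 0 [ 0.13  1.15 -0.88  2.44  2.44  1.21  2.34]
-120 3.141592653589793 [ 0.23  1.26 -1.06  2.43  2.36  1.34 -0.64]
-105 0 [ 0.14  1.14 -0.88  2.4   2.43  1.17  2.37]
-105 3.141592653589793 [ 0.24  1.25 -1.06  2.39  2.36  1.3  -0.6 ]
-90 0 [ 0.15  1.14 -0.88  2.36  2.42  1.13  2.4 ]
-90 3.141592653589793 [ 0.25  1.25 -1.06  2.36  2.35  1.26 -0.57]
-65 0 [ 0.16  1.13 -0.88  2.29  2.4   1.07  2.46]
-65 3.141592653589793 [ 0.26  1.24 -1.06  2.29  2.33  1.21 -0.51]
-43 0 [ 0.06  1.04 -0.69  2.24  2.46  0.91  2.33]
-43 3.141592653589793 [ 0.26  1.24 -1.06  2.23  2.32  1.16 -0.46]
```

Run:
```python
from nav import *
Q=tool(YAW+np.pi); h=np.array([434.5,-308.3])
bot.reach(np.r_[h,150],Q); st("above")
bot.servo_line(np.r_[h,50],150)
print(bot.servo_line(np.r_[h,24.5],60,f_stop=8)); st("down")
print(bot.read_state()["q"].round(2))
bot.grasp(20); st("grip")
i=bot.get_image("top"); cv2.imwrite("pics/grip.png",cv2.resize(i["color"][200:340,330:530,::-1],None,fx=3,fy=3))
i=bot.get_image("scene"); cv2.imwrite("pics/grip_s.png",cv2.resize(i["color"][130:270,180:380,::-1],None,fx=4,fy=4,interpolation=cv2.INTER_CUBIC))
```

```text
above t 3.37 p [ 434.2 -309.4  150. ] w 85.1 F [-0.1 -0.3  0.2]
False
down t 4.76 p [ 434.4 -308.1   24.2] w 85.4 F [-0.  -1.5 -0. ]
[ 0.9   0.84 -0.52  1.98  0.81  0.54  1.59]
grip t 5.53 p [ 434.5 -308.3   24.5] w -0.1 F [-0.6  0.4  0.8]
```

View pics/grip_s.png

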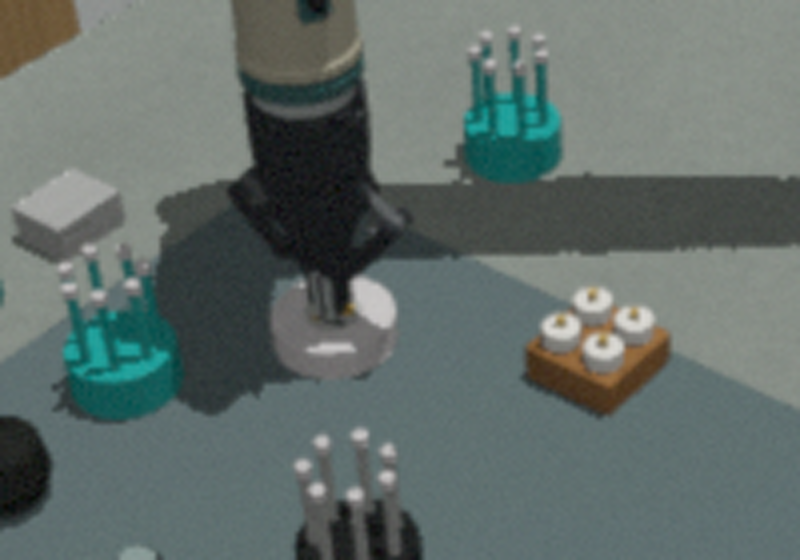

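The fingers closed right through the movement, so it is only a visual shape and can't be pinched. The force stayed near zero. I'll push instead, using the flat side of the shut fingers. The straight line from the holder to a point 110 mm out on the press axis passes the gap at x≈473, which is its middle.

```bash
cat >> nav.py <<'E'
def look(guess,tag=None):
    out=[]
    V=[]
    for k in("scene","top"):
        im=bot.get_image(k); c=proj(im,[np.r_[guess,12]])[0]
        ds=[d for d in bot.outline_of(k,"holder") if np.hypot(*(np.array(d["at"])-c))<20]
        if not ds: continue
        vis=ds[0]["mask"].astype(np.float32); V.append((im,vis))
        p,f=fit([V[-1]],[cyl(42,0,24)],guess); out.append((k,p[:2].round(1).tolist(),round(f,3),int(vis.sum())))
        if tag: cv2.imwrite(f"pics/{tag}_{k}.png",im["color"][:,:,::-1])
    print("look",out)
    return out
E
python3 - <<'E'
from nav import *
h=np.array([434.5,-308.3]); B=pw(-110,0,0)[:2]; d=(B-h)/np.linalg.norm(B-h); a=np.arctan2(d[1],d[0]); print("dir",d,a,np.linalg.norm(B-h))
bot.servo_line(np.r_[h,75],150); look(h)
Q=tool(a); s=h-d*66
bot.reach(np.r_[s,75],Q); bot.servo_line(np.r_[s,12],120); st("behind"); print(bot.read_state()["q"].round(2))
print(bot.servo_line(np.r_[h-d*45,12],25,f_stop=1.2)); S=st("touch"); print("gap to centre",(h-S["ee_pos"][:2])@d)
bot.servo_line(np.r_[S["ee_pos"][:2]+d*60,12],60); S=st("push60")
look(S["ee_pos"][:2]+d*50,"p60")
E
```

```text
dir [0.23432767 0.97215767] 1.3342693988158878 496.32842493032774
look [('scene', [435.7, -308.2], np.float64(0.088), 651), ('top', [433.4, -305.2], np.float64(1.014), 445)]
behind t 8.22 p [ 419.3 -372.6   12.2] w -0.1 F [-0.4  0.3 -0.4]
[ 0.74  0.83 -0.09  1.91  0.17  0.41  0.28]
True
touch t 8.81 p [ 422.4 -358.4   12. ] w -0.3 F [-0.4  0.4  0.6]
gap to centre 51.54134774150182
push60 t 9.97 p [ 436.4 -300.3   12. ] w 0.0 F [ 0.4 -0.3 -0.8]
look [('scene', [449.8, -248.0], np.float64(0.044), 738), ('top', [447.8, -246.5], np.float64(0.04), 853)]
```

Run:
```python
from nav import *
h=np.array([434.5,-308.3]); B=pw(-110,0,0)[:2]; d=(B-h)/np.linalg.norm(B-h); nd=np.array([-d[1],d[0]])
for t in(160,270,385,496):
    bot.servo_line(np.r_[h+d*(t-53),12],85); S=st(f"push{t}")
    o=look(h+d*t); lat=[round(float((np.array(x[1])-h)@nd),1) for x in o]; print(lat,[round(float((np.array(x[1])-h)@d),1) for x in o])
    if not lat or max(map(abs,lat))>7: print("STOP"); break
print("press frame",[wp(np.array(x[1])).round(1) for x in o])
```

```text
push160 t 11.48 p [ 459.5 -204.6   12. ] w 0.2 F [-0.4  0.  -0.5]
look [('scene', [473.7, -151.0], np.float64(0.104), 766), ('top', [471.3, -149.3], np.float64(0.124), 761)]
[-1.2, 1.5] [162.1, 163.2]
push270 t 13.12 p [485.4 -97.6  12. ] w -0.1 F [ 0.2  0.1 -0.3]
look [('scene', [498.1, -45.2], np.float64(0.076), 899)]
[-0.2] [270.7]
push385 t 14.82 p [512.4  14.4  12. ] w -0.0 F [ 0.4 -0.6  0. ]
look [('scene', [525.5, 65.8], np.float64(0.048), 1093)]
[-0.8] [385.0]
push496 t 16.48 p [538.5 122.4  12. ] w -0.1 F [0.2 1.2 0.4]
look [('scene', [540.5, 176.1], np.float64(1.939), 432)]
[10.5] [495.8]
STOP
press frame [array([-119.7,    4.1])]
```

Run:
```python
from nav import *
h=np.array([434.5,-308.3]); B=pw(-110,0,0)[:2]; d=(B-h)/np.linalg.norm(B-h)
bot.servo_line(np.r_[h+d*(496-75),12],150); bot.servo_line(np.r_[h+d*(496-75),130],200)
Ql=lambda l:(Rn.from_quat(tool(YAW,l))*Rn.from_euler("z",np.pi)).as_quat()
bot.reach(pw(-180,-10,160),Ql(.45)); S=st("lean"); print(S["q"].round(2))
o=look(B,"B"); print([wp(np.array(x[1])).round(1) for x in o])
i=bot.get_image("scene")["color"]; cv2.imwrite("pics/B_crop.png",cv2.resize(i[200:440,270:530,::-1],None,fx=2.5,fy=2.5,interpolation=cv2.INTER_CUBIC))
for x,z,l in((-175,50,.45),(-175,10,.45),(-150,10,.45),(-105,10,.62),(-70,10,.66),(-51,10,.68)):
    for jr in(0,np.pi):
        r=bot.solve_ik(pw(x,0,z),(Rn.from_quat(tool(YAW,l))*Rn.from_euler("z",jr)).as_quat()); print(x,z,l,jr,None if r is None else r.round(2))
```

```text
lean t 19.32 p [484.6 148.9 159.4] w 0.2 F [-0.   0.2 -0.7]
[ 0.3   0.65 -1.06  2.38  1.72  0.69 -0.32]
look [('scene', [548.8, 175.2], np.float64(1.338), 551), ('top', [549.1, 174.5], np.float64(0.065), 823)]
[array([-111.7,    1.4]), array([-111.6,    0.7])]
-175 50 0.45 0 [-0.58  0.76  0.22  2.45  3.25  0.5   1.23]
-175 50 0.45 3.141592653589793 [ 0.16  0.94 -0.93  2.43  2.1   0.9  -0.65]
-175 10 0.45 0 [-0.58  0.88  0.22  2.45  3.24  0.62  1.21]
-175 10 0.45 3.141592653589793 [ 0.11  1.02 -0.84  2.43  2.23  0.95 -0.74]
-150 10 0.45 0 [-0.57  0.87  0.22  2.39  3.26  0.55  1.21]
-150 10 0.45 3.141592653589793 [ 0.13  1.02 -0.85  2.37  2.19  0.9  -0.66]
-105 10 0.62 0 [-0.57  0.95  0.22  2.4   3.17  0.8   1.27]
-105 10 0.62 3.141592653589793 [ 0.1   1.08 -0.79  2.38  2.43  1.06 -0.82]
-70 10 0.66 0 [-0.56  0.96  0.22  2.33  3.16  0.78  1.28]
-70 10 0.66 3.141592653589793 [ 0.11  1.1  -0.79  2.31  2.46  1.05 -0.79]
-51 10 0.68 0 [-0.38  0.95 -0.04  2.29  2.94  0.78  1.59]
-51 10 0.68 3.141592653589793 [ 0.11  1.11 -0.79  2.28  2.47  1.04 -0.77]
```

View pics/B_crop.png

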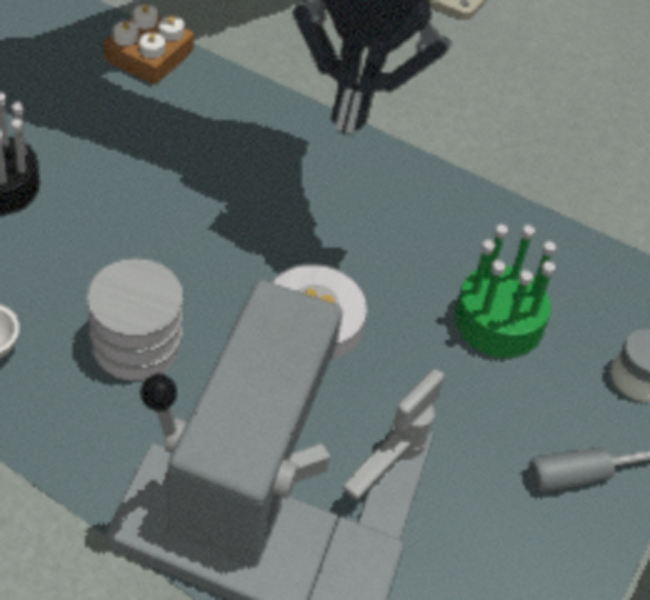

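The holder is at (320,300) in the crop, on the press axis at (-111.6, 0.8). The scene camera's view of it is cut off by the head, so I use the top camera from here. Now the leaned push.

Run:
```python
from nav import *
Ql=lambda l:(Rn.from_quat(tool(YAW,l))*Rn.from_euler("z",np.pi)).as_quat()
bot.servo_line(pw(-182,.7,60),150,ori=Ql(.45)); bot.servo_line(pw(-182,.7,10),120); st("low")
bot.servo_line(pw(-150,.7,10),80); bot.servo_line(pw(-108,.7,10),60,ori=Ql(.62)); st("pushed")
o=look(pw(-56,0,0)[:2]); print([(x[0],wp(np.array(x[1])).round(1)) for x in o])
```

```text
low t 20.95 p [480.7 159.4  10.7] w -0.2 F [ 0.  -1.2 -0.6]
pushed t 22.35 p [552.2 175.3   9.8] w -0.1 F [-1.1  0.3 -0.8]
look [('top', [599.3, 185.3], np.float64(0.237), 705)]
[('top', array([-60.3,   0.3]))]
```

Run:
```python
from nav import *
Ql=lambda l:(Rn.from_quat(tool(YAW,l))*Rn.from_euler("z",np.pi)).as_quat()
bot.servo_line(pw(-64,.7,10),60,ori=Ql(.68)); st()
print(bot.servo_line(pw(-40,.7,10),25,f_stop=10)); S=st("stop"); print(wp(S["ee_pos"]).round(1))
for k in("top","scene"):
    i=bot.get_image(k)["color"]; cv2.imwrite(f"pics/home_{k}.png",cv2.resize(i[110:260,150:310,::-1] if k=="top" else i[280:480,270:490,::-1],None,fx=4 if k=="top" else 3,fy=4 if k=="top" else 3,interpolation=cv2.INTER_CUBIC))
```

```text
t 23.43 p [595.8 185.   10.3] w -0.0 F [ 0.1  0.2 -0.3]
True
stop t 24.09 p [609.8 188.4   9.2] w -0.4 F [-0.7  1.1  0.5]
[-49.3   1.1]
```

View pics/home_top.png

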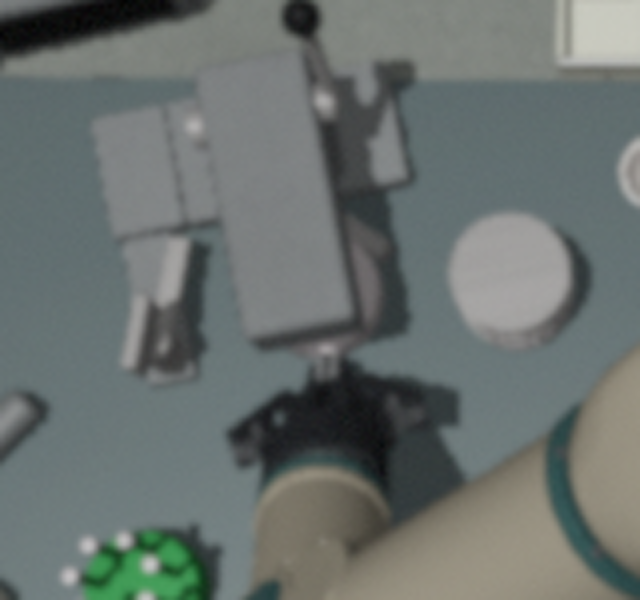

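Run:
```python
from nav import *
for y in(1,-2,3):
    p=wp(bot.read_state()["ee_pos"])
    if y!=1:
        bot.servo_line(pw(-58,p[1],10),80); bot.servo_line(pw(-58,y,10),80)
    r=bot.servo_line(pw(-38,y,10),25,f_stop=22); S=st(str(r)); print(wp(S["ee_pos"]).round(2))
p=wp(S["ee_pos"]); bot.servo_line(pw(-75,p[1],10),100); bot.servo_line(pw(-175,0,10),150,ori=(Rn.from_quat(tool(YAW,.45))*Rn.from_euler("z",np.pi)).as_quat()); bot.servo_line(pw(-180,0,150),200); st("clear")
k="top"; im=bot.get_image(k); i=np.ascontiguousarray(cv2.resize(im["color"],None,fx=6,fy=6,interpolation=cv2.INTER_CUBIC)[:,:,::-1])
for P in[cyl(42,0,0),cyl(42,24,24)]: cv2.polylines(i,[((proj(im,place(P,(*H,0)))+.5)*6).astype(np.int32)[::2]],0,(0,0,255),1)
cv2.imwrite("pics/home2.png",i[660:1260,1050:1850])
```

```text
True t 24.52 p [610.  188.9   7.9] w -0.3 F [-0.2  0.2  1. ]
[-49.05   1.58]
True t 25.59 p [610.6 185.9   8.4] w 0.0 F [-1.   1.1  0.3]
[-49.05  -1.54]
True t 26.66 p [609.6 190.3   8.4] w -0.0 F [-1.1 -0.5 -0.3]
[-49.11   3.01]
clear t 28.73 p [482.4 158.7 149.5] w -0.4 F [-0.2 -0.2 -0.4]Traceback (most recent call last):
  File "<stdin>", line 9, in <module>
cv2.error: OpenCV(4.12.0) /io/opencv/modules/imgproc/src/drawing.cpp:2458: error: (-215:Assertion failed) p.checkVector(2, CV_32S) >= 0 in function 'polylines'
```

Run:
```python
from nav import *
CL=[box(0,75,-7,7,27,35),box(-24,24,-5,5,55,85),cyl(10,12,55)]; ax=pw(-20,105,0)
V={}
for k,a in(("top",(188,190)),("scene",(435,372))):
    im=bot.get_image(k); V[k]=[im,None]
    for d in bot.outline_of(k,"clamp"):
        if np.hypot(*(np.array(d["at"])-a))<20: V[k][1]=d["mask"].astype(np.float32); break
vv=[tuple(v) for v in V.values() if v[1] is not None]; print(len(vv))
best=None
for a0 in(.1,.35,.6,.85):
    p,f=fit(vv,CL,(*ax[:2],YAW-a0),True); print(a0,p.round(3),"angle",round(YAW-p[2],3),"axis shift",wp(p)-[-20,105],round(f,3))
    if best is None or f<best[1]: best=(p,f)
p=best[0]; out=[]
for k,(im,_) in V.items():
    i=np.ascontiguousarray(cv2.resize(im["color"],None,fx=6,fy=6,interpolation=cv2.INTER_CUBIC)[:,:,::-1])
    L=lambda P,q,c: cv2.polylines(i,[cv2.convexHull(((proj(im,place(P,q))+.5)*6).astype(np.int32))],1,c,1)
    L(cyl(42,24,24),(*H,0),(0,255,255))
    for P in CL[:2]: L(P,p,(0,0,255)); 
    c=(proj(im,[pw(-20,80,40)])[0]*6).astype(int) if k=="scene" else (proj(im,[pw(-20,60,40)])[0]*6).astype(int); out.append(i[c[1]-300:c[1]+300,c[0]-200:c[0]+200])
cv2.imwrite("pics/clamp.png",np.hstack(out))
```

```text
2
0.1 [ 6.14791e+02  2.95856e+02 -1.37000e-01] angle 0.355 axis shift [-1.21721923 -0.07184129] 0.193
0.35 [ 6.14661e+02  2.96330e+02 -1.39000e-01] angle 0.357 axis shift [-1.24234819  0.41928699] 0.195
0.6 [ 6.14745e+02  2.96423e+02 -1.40000e-01] angle 0.358 axis shift [-1.13993502  0.49197586] 0.194
0.85 [ 6.14775e+02  2.96294e+02 -1.44000e-01] angle 0.362 axis shift [-1.13810351  0.35964887] 0.194
```

View pics/clamp.png

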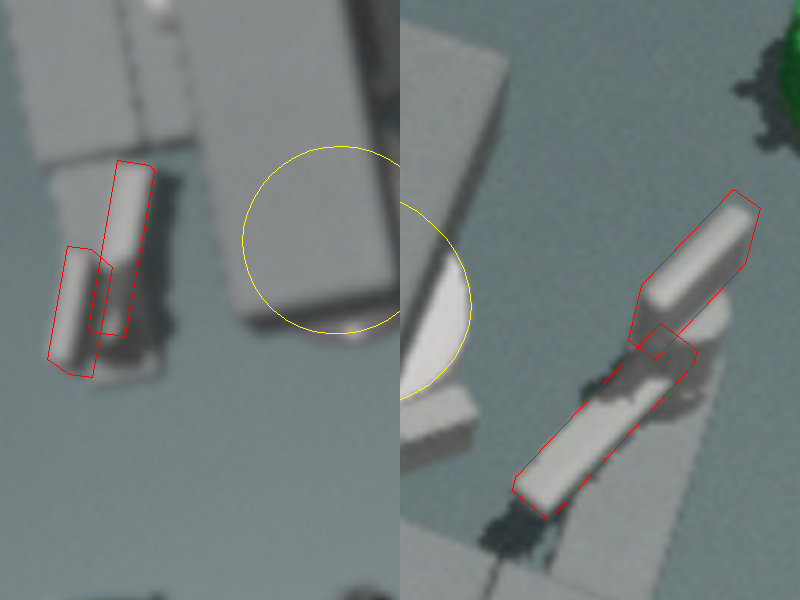

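Run:
```python
from nav import *
A=np.array([615.3,296.0]); T=lambda ang: tool(YAW-ang+np.pi)
bot.servo_line(pw(-190,0,230),200); bot.reach(np.r_[A,230],T(.36)); bot.ungrasp(); S=st("above"); print(S["q"].round(2))
bot.servo_line(np.r_[A,110],200); r=bot.servo_line(np.r_[A,64],70,f_stop=8); st(f"down {r}")
if not r:
    bot.grasp(40); S=st("grip"); print(S["ft_torque"].round(2))
    if 8<S["gripper_width"]<13:
        for ang in np.r_[np.linspace(.56,1.571,6),1.60]:
            bot.reach(np.r_[A,64],T(ang)); S=st(f"{ang:.2f}"); print(S["ft_torque"].round(2),S["q"][6].round(2))
```

```text
above t 31.19 p [615.3 296.  230. ] w 85.3 F [-0.6 -0.2  0.1]
[-0.05  0.81 -0.87  1.4   0.63  1.22  0.45]
down False t 32.75 p [615.4 296.3  64.2] w 85.6 F [-0.2  1.   0. ]
grip t 33.42 p [615.4 296.8  64.3] w 9.0 F [1.3 2.6 0.4]
[ 0.28 -0.07 -0.03]
0.56 t 33.72 p [615.4 296.8  64.2] w 9.0 F [ 0.6  3.1 -0.1]
[ 0.43 -0.12 -0.09] 0.16
0.76 t 34.0 p [615.5 296.9  64.3] w 8.7 F [ 1.4  3.  -0.2]
[ 0.58 -0.32 -0.1 ] -0.01
0.96 t 34.28 p [615.5 296.9  64.3] w 8.8 F [ 1.3  4.4 -0.6]
[ 0.85 -0.3  -0.08] -0.18
1.17 t 34.57 p [615.6 297.   64.3] w 9.0 F [ 1.5  4.5 -0.2]
[ 0.97 -0.36 -0.03] -0.34
1.37 t 34.85 p [615.7 297.1  64.3] w 9.2 F [ 2.1  5.3 -0. ]
[ 1.03 -0.41 -0.14] -0.51
1.57 t 35.13 p [615.8 297.1  64.3] w 9.2 F [ 2.4  4.9 -0.3]
[ 1.   -0.44 -0.06] -0.68
1.60 t 35.38 p [615.8 297.1  64.3] w 8.9 F [ 3.1  5.1 -0.4]
[ 0.94 -0.45  0.55] -0.7
```

The torque rise at 1.60 marks the end stop. Release, clear off, and check.

Run:
```python
from nav import *
CL=[box(0,75,-7,7,27,35),box(-24,24,-5,5,55,85),cyl(10,12,55)]; ax=np.array([615,296.2])
bot.ungrasp(); p=bot.read_state()["ee_pos"]; bot.servo_line(np.r_[p[:2],140],120); bot.servo_line([430,150,300],300); st("clear")
V={}
for k in("top","scene"):
    im=bot.get_image(k); V[k]=[im,None]; c=proj(im,[pw(-20,90,55)])[0]
    for d in bot.outline_of(k,"clamp"):
        if np.hypot(*(np.array(d["at"])-c))<20: V[k][1]=d["mask"].astype(np.float32); break
vv=[tuple(v) for v in V.values() if v[1] is not None]; print(len(vv))
for v in vv:
    t=np.arange(1.2,1.8,.02); e=[np.abs(sil(v[0],CL,(*ax,YAW-x))-v[1]).sum()/v[1].sum() for x in t]; print("angle",t[np.argmin(e)].round(2),round(min(e),3))
out=[]
for k,(im,_) in V.items():
    i=np.ascontiguousarray(cv2.resize(im["color"],None,fx=5,fy=5,interpolation=cv2.INTER_CUBIC)[:,:,::-1])
    L=lambda P,q,c: cv2.polylines(i,[cv2.convexHull(((proj(im,place(P,q))+.5)*5).astype(np.int32))],1,c,1)
    L(cyl(42,24,24),(*H,0),(0,255,255))
    for P in CL[:2]: L(P,(*ax,YAW-1.571),(0,0,255))
    c=(proj(im,[pw(-20,40,40)])[0]*5).astype(int); out.append(i[c[1]-300:c[1]+300,c[0]-200:c[0]+200])
cv2.imwrite("pics/end.png",np.hstack(out))
cv2.imwrite("pics/end_full.png",V["scene"][0]["color"][:,:,::-1])
```

```text
clear t 37.99 p [430.5 150.4 299.4] w 85.4 F [0.3 0.  0.6]
2
angle 1.54 0.374
angle 1.56 0.253
```

View pics/end.png

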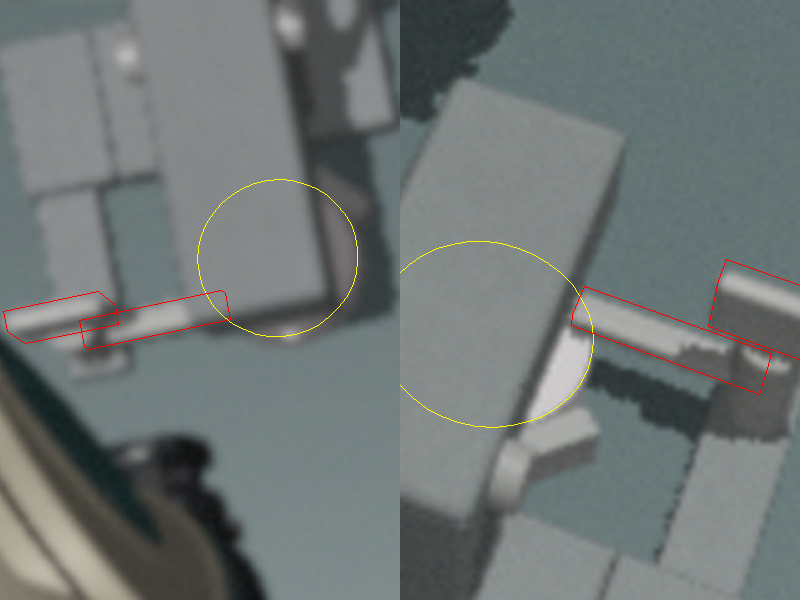

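View pics/end_full.png

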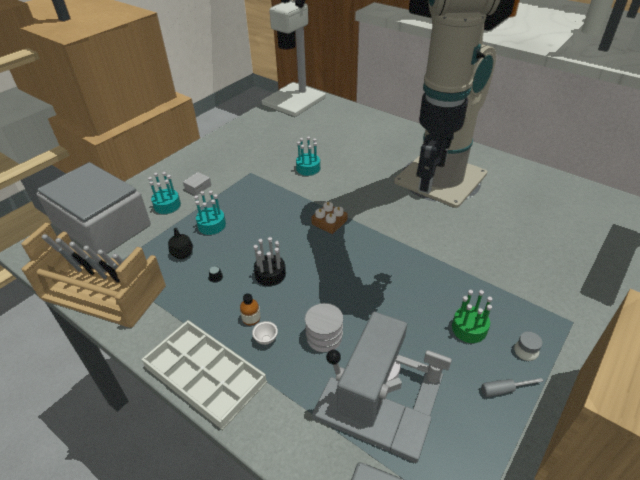

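The finger lies across the rim, the holder matches the home circle in both views, and nothing else has moved. Handing in.

```bash
python3 -c "
from bench import bot
bot.sign_off(); print(bot.read_state()['clock'])"
```

```text
the job is handed in; nothing more can be done
the job is handed in; nothing more can be done
```

The holder is home in the V stop with the clamp finger turned across its rim, and I handed the job in at about 38 s on the robot's clock. The sign-off gave no verdict.

**What I did**
- **First attempt:** I tried to pinch the watch movement to drag the holder. The fingers closed right through it without touching anything, and the holder did not move.
- **Slide:** I pushed the holder with the flat side of the shut fingers in a straight line through the middle of the gap, within about 1.5 mm of that line. I then pushed it home along the press axis with the tool leaned back 26 to 39°.
- **Clamp:** I pinched the wing nut and turned it clockwise from about 0.36 rad to the end stop.

**Last checks**
- **Holder home:** three pushes from different sideways positions, each stopped at 22 N, all ended at the same depth (-49.1 mm). The visible rim matches the drawn home circle in both cameras.
- **Clamp at its stop:** the turning torque jumped to 0.55 N m just past 1.57 rad. After I let go, the images gave 1.54 and 1.56 rad.
- **Bystanders:** everything else looks in place in the last picture, and the arm is clear of everything.

**Checks that disagreed**
- Some camera fits of the holder near the press were poor because the head hid part of it. There I relied on the top camera, the depth where pushing stopped and the overlay.
- The clamp fits matched only loosely (25–37 % mismatch), so I trusted the torque at the stop more.

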